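# Gauge the depth of a plaster mould's well

### The arm

A 6-joint arm with a two-finger parallel gripper is mounted at the origin on the work surface. World frame = base frame: x ahead of the robot, y to its left, z up, the work surface at z = 0. Lengths are in mm, angles in rad, forces in N, time in s.
With the tool pointing down it reaches from about 275 to 850 mm from the base axis. Payload 5.2 kg.
Tool frame: the origin (TCP) lies between the finger pads; the fingertips stand robot.tip_reach ahead of it and the grasp point (between the pads) lies 6 mm ahead of it (robot.tip_reach is the distance from the TCP to the fingertips, in mm); z points along the fingers, y is the line along which they close (so a half turn about z gives the same grasp; the last joint's range is limited). The gripper opens to 85 mm and grips with 20 to 120 N. Pads are 22 mm wide; open, the fingers measure 114 mm over their backs; the gripper's body (76 mm by 85 mm) begins 54 mm behind the grasp point. The pads swing forward as they close: fully open they stand 13 mm farther back than shut.
Start: joints at [-1.368, 0.259, 1.535, -0, 1.348, -0.203], TCP at [217.135, -505.329, 230.51] pointing down, gripper open.
Joint ranges: [-3.14, 3.14], [-0.91, 2.08], [0.19, 2.58], [-1.22, 4.36], [0.22, 2.71], [-3.12, 3.12]. Speed limits (rad/s): [2.57, 2.57, 3.14, 3.14, 3.14, 3.14].

### API

Orientations are given as a rotation vector (axis times angle).
In Python, from station import readout, vision, robot, spotter gives the robot as it stands. The module is installed in compiled form; this text tells all that it offers.
- The arm moves only by the tool arm_command, never from a script. Its arguments are lists of equal length, an entry for each row: "grip": the finger opening in mm, from 0 to 85.4; "linear": the shift along the tool's x, y, z as a fraction of full scale, a list of three; "twist": the turn about the tool's z as a fraction of full scale. A call has 1 to 12 rows; each row shifts and turns the commanded pose from where the row before left it, along the tool's axes as they then stand; what a row does not reach is not made up. Full scale, the value 1, is 40 mm for a shift and 90 degrees for a turn. A row lasts 1/8 s, in which the tool goes at most 62.5 mm and 10.7 degrees, less where a joint would pass 70% of its speed; a pose out of reach is approached as far as the arm can. A call with a number of a shift or a turn outside -1 to 1 is refused whole. A call with a gripper value outside its range is refused whole. The fingers move at their own pace and stop on an object; "grip_force" is the grip in N (left out, the last holds). Time passes only in rows, so rows that do not move let the fingers close. It gives the time, the measured TCP pose, the force, the opening and the grip force at its end, in the units of the state.
- readout.sense(): the state, without advancing time (a new reading comes with each control period).
- vision.camera(name): name is "scene" or "top" or "wrist"; returns the picture (400x640x3 uint8, red, green, blue); there is no depth.
- vision.camera_model(name): a dict with "K" (3x3 intrinsics, pixels), "world_to_cam" (4x4, takes a point from world to camera coordinates); the wrist camera has in their place "hand_eye" (4x4, takes a point from camera to tool coordinates, whose origin is the TCP and whose axes are the flange's). Camera axes: x right, y up, looking along -z (the intrinsics and any distortion apply to the point x, -y, -z); pixel columns grow to the right and rows downward; lengths in mm; the calibration is good to about 2 mm. The wrist camera is an equidistant fisheye: a pixel r from the principal point sees the ray r / f radians off the axis. A picture is of the moment at which its call begins: read the wrist's pose just before it. camera_model takes no time and is no camera call.
- robot.close_job(): hands the job in; it is judged then, once.
Trained networks look in the newest picture that a camera, given by its name, has taken for a name from the list of things; names that differ only in an ending like _2 or _b are one class to them, and where a whole thing is asked for, a point or a joint stands for the part that bears it (a point fixed in the world has none). Each returns a list of dicts, best first, with "conf" (0 to 1); they miss things now and then, are a little off and sometimes report something else, mostly with a low value. They report only what shows in the picture. A call takes as long as a camera call. They do not tell look-alikes from the thing itself.
- spotter.regions_of(camera, name): "region" (400x640 bool, what is visible of it) and "rect" ([left, top, right, bottom] in pixels, round what is visible of it).
- spotter.mark_of(camera, name): "centre" ([column, row] in pixels: a listed point, or the origin of a listed thing).
The state is a dict: "clock": time; "joints": joint angles; "joint_vel": joint speeds; "effort": joint torques, N m; "position": TCP position; "ee_rot": TCP orientation; "ft_force": force on the tool from outside, world axes, zero at the start; "moment": the same for the moment, N m; "width": finger opening in mm; "gripper_force": force on a finger pad.
Only numpy, scipy, OpenCV 4.12 (cv2) and the standard library are available. Lean on these libraries where they do the work, as an engineer would, in place of code of your own. Each camera call takes 0.05 s, during which the arm holds its last target. There are 200 camera calls.

### The job

Take the depth rod out of its wooden holder and lower it into the well of the plaster mould until its tip gently bottoms on the well's floor, not merely until its brass collar meets the rim, and let go so that it stands there with its weight on the floor and its collar at the rim. Then slide the red marker of the throwing gauge until its top is level with the top of the standing rod, and leave everything so. Do not press hard on the plaster, and leave the pots and tools around alone.

Things in the scene. Friction and masses are not known exactly. Their poses are not given: they have to be found in the camera images.
- rod: Loose depth rod, 170 mm long, about 0.17 kg, upright in the holder at the start. Origin at the centre of its lower tip, z along the rod to its top. Steel shaft 12 mm across with a chamfered foot; from 125 to 170 mm above the tip a blue square grip, 18 x 18 mm, sides along the rod's x and y: grasp it there, around 148 mm above the tip. A brass collar slides on the shaft.
- rod_tip (a point): Centre of the rod's lower tip.
- rod_top (a point): Centre of the top face of the rod's blue grip, 170 mm above the tip.
- collar_under (a point): Centre of the underside of the rod's brass collar, 32 mm across, 10 mm thick; at the start 30 mm above the tip. It is pushed up the shaft (at most 70 mm) against about 3 N of friction and stays where left. That friction exceeds the rod's weight: a rod let go too early hangs from the collar on the rim instead of standing on the floor.
- holder: Dark wooden block 70 x 70 x 40 mm, fixed; origin at the centre of its underside on the table. The rod stands in its 14 mm hole, 26 mm deep, so the tip is 14 mm and the rod's top 184 mm above the table.
- mould: Two-part white plaster casting mould, a 100 x 100 mm block with two black rubber straps, fixed on a wooden bat, top face 110 mm above the table. Origin on the table under its centre. In the middle of its top is the round well, 16 mm across, with a 3 mm chamfer at the mouth. The well's depth is unknown, 45 to 85 mm; it cannot be seen and must be felt with the rod.
- well_mouth (a point): Centre of the well's mouth, in the plane of the mould's top face; z up along the well's axis.
- bat: Square wooden bat under the mould, 110 x 110 x 18 mm; origin on the table on the well's axis. It carries the cork-lined floor inside the well; the cork gives 0.25 mm per N, at most 4 mm. Pushing the rod down takes about 3 N (collar) until the tip meets the cork, then the force climbs: 6 to 9 N in all means bottomed. Over 15 N on the floor spoils it.
- gauge: Throwing gauge, fixed: light wooden base 135 x 95 x 15 mm and, 80 mm in the body's +x and 40 mm in its +y from the origin, a vertical steel post 14 mm across whose top is 245 mm above the table. Origin on the table straight below the marker's tab.
- marker_top (a point): Centre of the top face of the gauge's red marker tab: upright tab 24 mm (x) by 16 mm (y) by 45 mm tall below this point, on a thin L-shaped arm that runs 80 mm in +x, then 40 mm in +y, 20 mm below the top, to a black carriage on the post. Axes as those of the gauge, z up. Grasp it across its y faces from above, about 20 mm below its top.
- marker (a joint): Height of the marker on its post, m: 0 with the tab's top 150 mm above the table, growing upward to 0.095. It slides against about 2.5 N of friction and stays where it is left.
- pot_a: Bystander: small white pot with blue stripes, 72 mm wide, 60 mm tall. Origin at the middle of its underside.
- pot_b: Bystander: small white pot with blue stripes, 68 mm wide, 55 mm tall. Origin at the middle of its underside.
- cup: Bystander: plain white cup, 64 mm wide, 70 mm tall. Origin at the middle of its underside.
- jar: Bystander: green glass jar, 56 mm wide, 75 mm tall. Origin at the middle of its underside.
- glaze: Bystander: white glaze bottle with a blue cap, 52 mm wide, 130 mm tall. Origin at the middle of its underside.
- saucer: Bystander: white saucer, 120 mm wide, 16 mm tall. Origin at the middle of its underside.
- brush: Bystander: wooden brush lying on the table.
There are look-alikes about, which are no part of the job. Several things have the shape of the gauge; the one meant has the colours described above.

How it is judged:
By the outcome, as a careful person would: the job done as asked, in the order asked, and still so for the second after the job is handed in, with the robot touching nothing.
It also fails if it takes over 72 s, if anything falls off the work surface, if the arm or the gripper's body presses on something with over 40 N, if the wrist force passes 120 N, or if a joint passes its speed limit or range.

## Working session

There is one attempt and no reset: what is moved stays moved. The work goes in short steps, Python scripts to look and compute and a tool call to move; the robot and the scene stay as the last step left them, time stands still between calls to the robot, and variables do not carry over. Pictures are saved under pics/ and viewed, at most 10 in all, crops included, and the job is handed in when it is done.

Besides the shell and the picture viewer there is one more tool, called after "Request:" by a JSON object that holds its "method" and its "body", one argument or row to a line. arm_command: Moves the arm, as the interface text tells. Shift numbers are shares of 40 mm and turn numbers shares of 90 degrees, none past 1 either way. Its arguments: {"type":"object","properties":{"grip":{"type":"array","items":{"type":"number"}},"linear":{"type":"array","items":{"type":"array","items":{"type":"number"}}},"twist":{"type":"array","items":{"type":"number"}},"grip_force":{"type":"number"}},"required":["grip","linear","twist"]}

```bash
mkdir -p pics
cat > h.py <<'E'
import numpy as np, cv2
from scipy.spatial.transform import Rotation as R
from station import readout, vision, robot, spotter
def save(img,n): cv2.imwrite('pics/'+n,cv2.cvtColor(img,cv2.COLOR_RGB2BGR))
def ray(cam,px,state=None):
    """world origin and unit direction of a pixel"""
    m=vision.camera_model(cam);K=np.array(m['K'])
    d=np.array([(px[0]-K[0,2])/K[0,0],(px[1]-K[1,2])/K[1,1]])
    if cam=='wrist':
        r=np.linalg.norm(d);v=np.r_[d*(np.sin(r)/max(r,1e-9)),np.cos(r)]
        T=np.array(m['hand_eye']);P=np.eye(4);P[:3,:3]=R.from_rotvec(state['ee_rot']).as_matrix();P[:3,3]=state['position'];T=P@T
    else:
        dist=m.get('dist',m.get('distortion'))
        if dist is not None: d=cv2.undistortPoints(np.array([[px]],float),K,np.array(dist,float))[0,0]
        v=np.r_[d,1];T=np.linalg.inv(np.array(m['world_to_cam']))
    v=v*[1,-1,-1];v=T[:3,:3]@v
    return T[:3,3],v/np.linalg.norm(v)
def at_z(cam,px,z,state=None):
    o,v=ray(cam,px,state);return o+v*(z-o[2])/v[2]
def tri(rays):
    A=0;b=0
    for o,v in rays:
        M=np.eye(3)-np.outer(v,v);A=A+M;b=b+M@o
    p=np.linalg.solve(A,b);return p,[np.linalg.norm((np.eye(3)-np.outer(v,v))@(p-o)) for o,v in rays]
E
python3 - <<'E'
from h import *
np.set_printoptions(precision=1,suppress=True)
s=readout.sense();print(s)
a=vision.camera('scene');b=vision.camera('top')
save(a,'scene0.png');save(b,'top0.png')
print({k:vision.camera_model('top')[k] for k in vision.camera_model('top')},robot.tip_reach)
print(vision.camera_model('scene').keys(),vision.camera_model('wrist'))
for n in ['rod_top','well_mouth','marker_top','holder','mould','gauge','collar_under']:
  for c in ['scene','top']:
    print(n,c,[(np.round(d['centre']).tolist(),round(d['conf'],2)) for d in spotter.mark_of(c,n)][:5])
E
```

```text
{'clock': 0.0, 'joints': array([-1.4,  0.3,  1.5,  0. ,  1.3, -0.2]), 'joint_vel': array([-0.,  0., -0.,  0.,  0., -0.]), 'effort': array([  0. , -44.6, -29.1,  -0. ,   0. ,  -0. ]), 'position': array([ 217. , -504.8,  229.7]), 'ee_rot': array([-3.1, -0.6, -0. ]), 'ft_force': array([-0.2, -0.8,  0.3]), 'moment': array([-0. ,  0.1, -0.1]), 'gripper_force': 0.0, 'width': 85.42667066952265}
{'K': array([[418.5,   0. , 318.1],
       [  0. , 418.5, 208.7],
       [  0. ,   0. ,   1. ]]), 'world_to_cam': array([[   -0. ,    -1. ,    -0. ,    -1.7],
       [    1. ,    -0. ,     0.1,  -502.2],
       [   -0.1,    -0. ,     1. , -1359.2],
       [    0. ,     0. ,     0. ,     1. ]])} 25.0
dict_keys(['K', 'world_to_cam']) {'K': array([[309.7,   0. , 322. ],
       [  0. , 309.7, 200.2],
       [  0. ,   0. ,   1. ]]), 'hand_eye': array([[  -0. ,    1. ,    0.3,   67.9],
       [   1. ,    0. ,   -0. ,    0.1],
       [  -0. ,    0.3,   -1. , -143.4],
       [   0. ,    0. ,    0. ,    1. ]])}
rod_top scene [([406.0, 141.0], 0.56)]
rod_top top [([216.0, 196.0], 0.63), ([361.0, 234.0], 0.5)]
well_mouth scene [([341.0, 216.0], 0.58)]
well_mouth top [([313.0, 195.0], 0.87)]
marker_top scene [([192.0, 228.0], 0.94), ([252.0, 274.0], 0.87)]
marker_top top [([415.0, 197.0], 0.75), ([419.0, 270.0], 0.47)]
holder scene []
holder top [([228.0, 200.0], 0.92)]
mould scene [([336.0, 238.0], 0.58)]
mould top [([314.0, 198.0], 0.59)]
gauge scene [([200.0, 262.0], 0.83), ([259.0, 306.0], 0.82), ([339.0, 218.0], 0.15)]
gauge top [([407.0, 267.0], 0.81), ([402.0, 202.0], 0.72)]
collar_under scene [([397.0, 178.0], 0.64), ([400.0, 170.0], 0.63), ([328.0, 190.0], 0.38)]
collar_under top [([311.0, 199.0], 0.61), ([224.0, 197.0], 0.53)]
```

View pics/scene0.png

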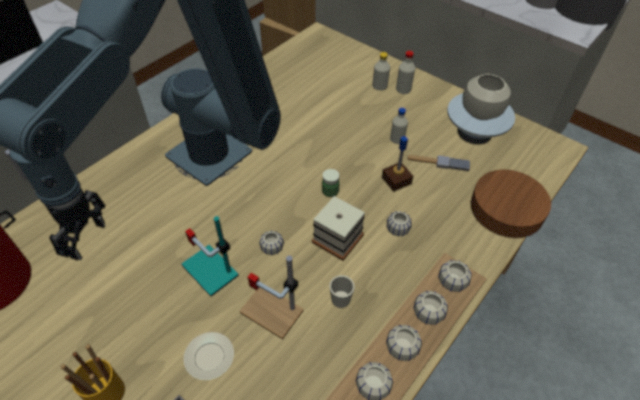

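View pics/top0.png

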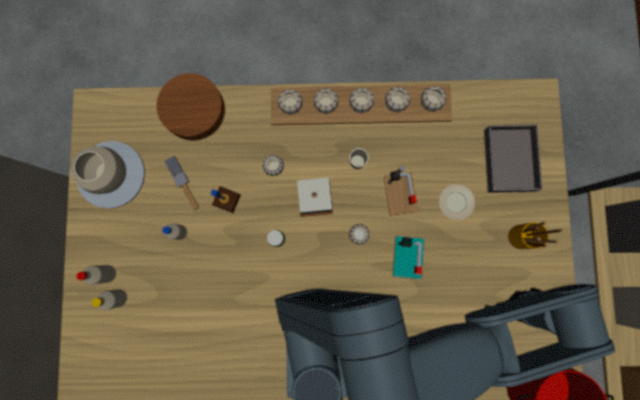

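The scene view shows two gauges. One has a teal base and teal post: scene (205,255), top (408,258). The other has a light wooden base and a grey steel post: scene (272,295), top (402,190). The wooden one fits the description, with its red marker at scene (253,281) and top (411,198). The rod is at scene (403,148) and the mould at (339,225).

Run:
```python
from h import *
np.set_printoptions(precision=1,suppress=True)
a=cv2.imread('pics/scene0.png');b=cv2.imread('pics/top0.png')
def c(i,x,y,w=45): return cv2.resize(i[y-w:y+w,x-w:x+w],(400,400),interpolation=cv2.INTER_CUBIC)
cv2.imwrite('pics/crop1.png',np.hstack([c(a,270,295),c(b,405,195)]))
for n,p,q in [('rod_top',(404,138),(214,192)),('well',(339,216),(314,195)),('marker',(252,275),(412,199))]:
  print(n,*tri([ray('scene',p),ray('top',q)]))
print(at_z('top',(313.5,195),110),at_z('scene',(339.5,216),110))
print('holder',at_z('top',(228,200),40)); print(at_z('top',(214,191),184),at_z('scene',(404,138),184))
print('marker',at_z('top',(411,199),150))
s=readout.sense();print(R.from_rotvec(s['ee_rot']).as_matrix())
```

```text
rod_top [540.1 297.4 184. ] [np.float64(1.1876973693713535), np.float64(1.1876973693714397)]
well [537.7   2.7 106. ] [np.float64(1.3187011372567297), np.float64(1.3187011372566657)]
marker [ 512.2 -296.   150.7] [np.float64(1.219136564056142), np.float64(1.2191365640559484)]
[536.2   3.2 110. ] [541.5   2.  110. ]
holder [534.5 287.9  40. ]
[542.2 296.6 184. ] [540.7 298.5 184. ]
marker [ 513.2 -292.2  150. ]
[[ 0.9  0.4 -0. ]
 [ 0.4 -0.9 -0. ]
 [-0.   0.  -1. ]]
```

View pics/crop1.png

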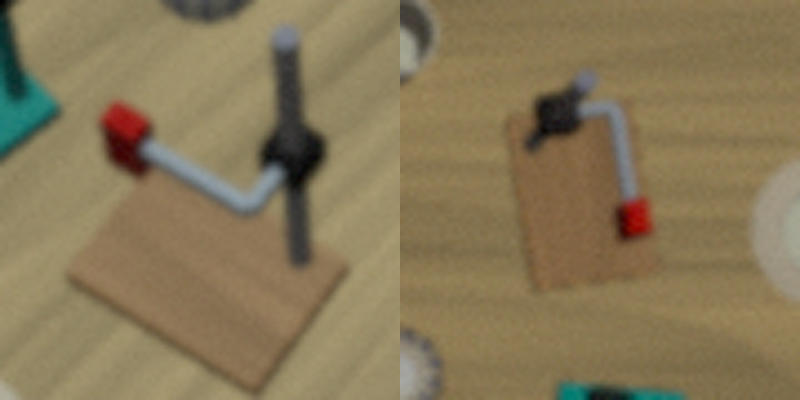

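The crop confirms it: light wooden base, steel post, red tab at about (635,218) in the right panel. I'll move over it and measure with the wrist camera.

Run:
```python
from h import *
s=readout.sense();M=R.from_rotvec(s['ee_rot']).as_matrix();th=np.degrees(np.arctan2(M[1,0],M[0,0]));print(th,th/90,M[:,2])
```

```text
23.249721061988517 0.25833023402209465 [-2.47723414e-05 -2.00914125e-05 -9.99999999e-01]
```

Request:
{"method": "arm_command", "body": {
  "grip": [85, 85, 85, 85, 85, 85, 85, 85, 85, 85, 85, 85],
  "linear": [
    [0, 0, -0.6],
    [0, 0, -0.6],
    [0, 0, -0.6],
    [0.92, -0.65, 0],
    [0.92, -0.65, 0],
    [0.92, -0.65, 0],
    [0.92, -0.65, 0],
    [0.92, -0.65, 0],
    [0.92, -0.65, 0],
    [0.92, -0.65, 0],
    [0.92, -0.65, 0],
    [0, 0, 0]
  ],
  "twist": [0.1, 0.1, 0.058, 0, 0, 0, 0, 0, 0, 0, 0, 0]
}}

```text
clock: 2.3
position: [513.5, -295.0, 302.2]
ee_rot: [-3.141, -0.007, -0.001]
ft_force: [-0.7, -0.5, -0.4]
width: 85.1
gripper_force: 0.0
```

Run:
```python
from h import *
np.set_printoptions(precision=2,suppress=True)
s=readout.sense();M=R.from_rotvec(s['ee_rot']).as_matrix();print(s['clock'],s['position'],M)
w=vision.camera('wrist');save(w,'w1.png')
print(spotter.mark_of('wrist','marker_top'))
reg=spotter.regions_of('wrist','marker')
hsv=cv2.cvtColor(w,cv2.COLOR_RGB2HSV)
m=((hsv[...,0]<8)|(hsv[...,0]>172))&(hsv[...,1]>150)&(hsv[...,2]>60)
n,l,st,ce=cv2.connectedComponentsWithStats(m.astype(np.uint8))
for i in range(1,n):
  if st[i,4]>30: print(st[i],ce[i],at_z('wrist',ce[i],150,s))
```

```text
2.3 [ 513.47 -294.97  302.19] [[ 1.  0.  0.]
 [ 0. -1.  0.]
 [ 0. -0. -1.]]
[{'centre': [327.9, 184.4], 'conf': 0.69}]
[318 167  18  31 408] [326.2  183.93] [ 516.2  -298.94  150.  ]
```

View pics/w1.png

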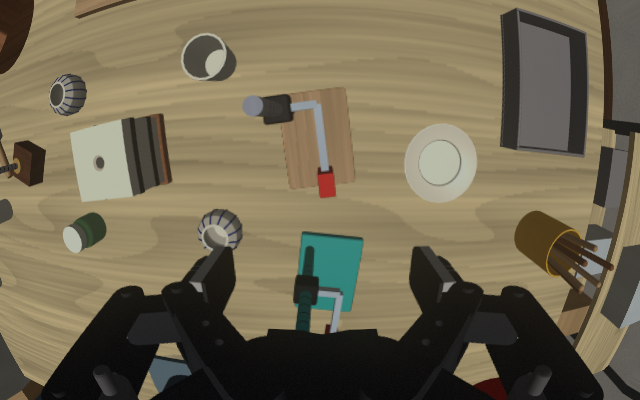

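In the wrist view the red tab is at (326,184), the well hole at (99,162), and the rod holder at the left edge near (25,162). Next I'll view the mould, then the rod.

Request:
{"method": "arm_command", "body": {
  "grip": [85, 85, 85, 85, 85, 85, 85, 85, 85],
  "linear": [
    [0.08, -0.93, 0],
    [0.08, -0.93, 0],
    [0.08, -0.93, 0],
    [0.08, -0.93, 0],
    [0.08, -0.93, 0],
    [0.08, -0.93, 0],
    [0.08, -0.93, 0],
    [0.08, -0.93, 0],
    [0, 0, 0]
  ],
  "twist": [0, 0, 0, 0, 0, 0, 0, 0, 0]
}}

```text
clock: 3.58
position: [536.4, 1.3, 302.9]
ee_rot: [-3.141, -0.003, -0.001]
ft_force: [0.7, -0.4, -0.4]
width: 85.2
gripper_force: 0.0
```

Run:
```python
from h import *
np.set_printoptions(precision=2,suppress=True)
s=readout.sense()
w=vision.camera('wrist');save(w,'w2.png')
for n,z in [('well_mouth',110),('rod_top',184)]: print(s['clock'],s['position'],[(d['centre'],d['conf'],at_z('wrist',d['centre'],z,s)) for d in spotter.mark_of('wrist',n)])
c=w[130:230,270:370];g=cv2.cvtColor(c,cv2.COLOR_RGB2GRAY)
m=(g<g.max()*0.6).astype(np.uint8)
n,l,st,ce=cv2.connectedComponentsWithStats(m)
for i in range(1,n):
  if st[i,4]>20: print(st[i],ce[i]+[270,130],at_z('wrist',ce[i]+[270,130],110,s))
```

```text
3.575 [536.41   1.28 302.85] [([317.8, 175.8], 0.92, array([539.35,   5.92, 110.  ]))]
3.575 [536.41   1.28 302.85] [([60.6, 192.8], 0.6, array([540.34, 304.57, 184.  ]))]
[  4   0  54   5 136] [294.6  131.25] [588.65  30.96 110.  ]
[ 45  42  14  11 110] [321.27 177.18] [537.8    2.09 110.  ]
```

Request:
{"method": "arm_command", "body": {
  "grip": [85, 85, 85, 85, 85, 85, 85, 85, 85],
  "linear": [
    [0, -0.92, 0],
    [0, -0.92, 0],
    [0, -0.92, 0],
    [0, -0.92, 0],
    [0, -0.92, 0],
    [0, -0.92, 0],
    [0, -0.92, 0],
    [0, -0.92, 0],
    [0, 0, 0]
  ],
  "twist": [0, 0, 0, 0, 0, 0, 0, 0, 0]
}}

```text
clock: 4.85
position: [537.1, 295.4, 302.0]
ee_rot: [-3.142, -0.002, 0.001]
ft_force: [0.7, 0.2, 0.5]
width: 84.9
gripper_force: 0.0
```

Run:
```python
from h import *
np.set_printoptions(precision=2,suppress=True)
s=readout.sense()
w=vision.camera('wrist');save(w,'w3.png')
for n,z in [('rod_top',184),('holder',40),('well_mouth',110)]: print(s['clock'],s['position'],[(d['centre'],d['conf'],at_z('wrist',d['centre'],z,s)) for d in spotter.mark_of('wrist',n)])
w2=cv2.cvtColor(cv2.imread('pics/w2.png'),cv2.COLOR_BGR2RGB)
save(np.hstack([cv2.resize(i[130:230,270:370],(400,400),interpolation=cv2.INTER_CUBIC) for i in (w2,w)]),'crop2.png')
```

```text
4.85 [537.09 295.39 302.  ] [([314.9, 192.3], 0.64, array([539.77, 301.59, 184.  ]))]
4.85 [537.09 295.39 302.  ] [([317.7, 161.8], 0.9, array([545.33, 301.01,  40.  ]))]
4.85 [537.09 295.39 302.  ] [([540.9, 181.3], 0.98, array([538.5 ,   3.56, 110.  ])), ([317.6, 166.3], 0.52, array([550.65, 300.19, 110.  ])), ([425.2, 243.3], 0.19, array([457.47, 168.91, 110.  ]))]
```

View pics/crop2.png

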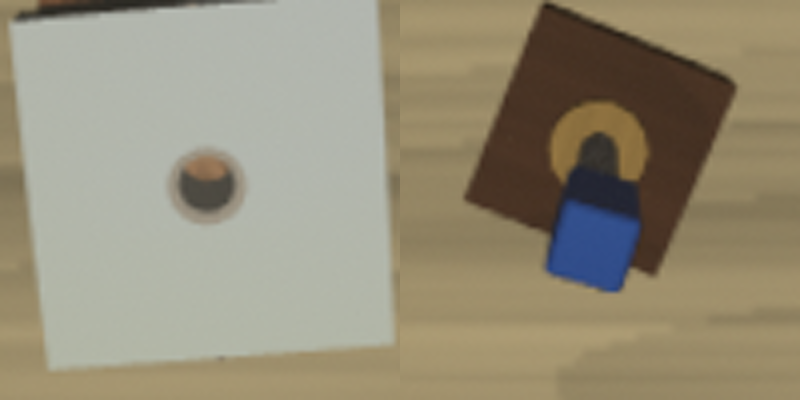

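The left crop shows the well centre at wrist pixel (321.5,176.5). The right crop shows the blue grip's top face centred at (318.5,191.5), with its sides turned about −15°.

Run:
```python
from h import *
np.set_printoptions(precision=2,suppress=True)
s=readout.sense()
print('rod',at_z('wrist',(318.5,191.5),184,s),s['position'])
q=np.array([(566,200),(641,220),(622,292),(546,272)])-[400,0]
P=np.array([at_z('wrist',p/4+[270,130],184,s) for p in q]);print(P,P.mean(0))
for i,j in((3,0),(2,1)): d=P[j]-P[i];print(np.degrees(np.arctan2(d[1],d[0])))
for i,j in((0,1),(3,2)): d=P[j]-P[i];print(np.degrees(np.arctan2(d[0],-d[1])))
s2=dict(position=np.array([536.41,1.28,302.85]),ee_rot=np.array([-3.141,-.003,-.001]))
print('well',at_z('wrist',(321.5,176.5),110,s2))
d=P.mean(0)-s['position'];print('shift tool',d*[1,-1,-1])
```

```text
rod [540.56 296.08 184.  ] [537.22 293.11 302.46]
[[550.8  302.07 184.  ]
 [546.34 285.87 184.  ]
 [530.13 289.98 184.  ]
 [534.72 306.63 184.  ]] [540.5  296.14 184.  ]
-15.801926274017127
-14.204303909231445
-15.410926752108109
-15.428941568326833
well [538.62   1.92 110.  ]
shift tool [  3.28  -3.03 118.46]
```

Request:
{"method": "arm_command", "body": {
  "grip": [85, 85, 85, 85],
  "linear": [
    [0.08, -0.07, 0.5],
    [0, 0, 0.5],
    [0, 0, 0.5],
    [0, 0, 0]
  ],
  "twist": [0, 0.085, 0.085, 0]
}}

```text
clock: 5.55
position: [539.3, 295.9, 241.0]
ee_rot: [3.112, -0.418, -0.005]
ft_force: [-0.7, 0.2, 0.0]
width: 85.1
gripper_force: 0.0
```

```bash
cat >> h.py <<'E'
def settle(n=8):
    """mean pose over n camera periods; returns state-like dict, noise, last wrist picture"""
    p=[];r=[];f=[]
    for _ in range(n):
        s=readout.sense();p.append(s['position']);r.append(s['ee_rot']);f.append(s['ft_force']);w=vision.camera('wrist')
    return dict(position=np.mean(p,0),ee_rot=R.from_rotvec(r).mean().as_rotvec(),f=np.mean(f,0),clock=s['clock']),np.std(p,0),w
E
python3 - <<'E'
from h import *
np.set_printoptions(precision=2,suppress=True)
s,sd,w=settle();save(w,'w4.png')
M=R.from_rotvec(s['ee_rot']).as_matrix()
print(s['clock'],s['position'],sd,s['f'],np.degrees(np.arctan2(M[1,0],M[0,0])))
hsv=cv2.cvtColor(w,cv2.COLOR_RGB2HSV)
m=(hsv[...,0]>100)&(hsv[...,0]<130)&(hsv[...,1]>120)&(hsv[...,2]>100)
m[:100]=0;m[:,:250]=0;m[:,400:]=0
n,l,st,ce=cv2.connectedComponentsWithStats(m.astype(np.uint8))
for i in range(1,n):
  if st[i,4]>60:
    c=cv2.minAreaRect(np.argwhere(l==i)[:,::-1].astype(np.float32));print(st[i],c,at_z('wrist',c[0],184,s))
    d=at_z('wrist',c[0],184,s)-s['position'];print('tool shift',M.T@d)
E
```

```text
5.9 [540.31 297.04 243.16] [0.43 0.58 0.92] [ 0.14 -0.04  0.23] -15.220329803442171
[308 206  25  22 535] ((320.0, 216.5), (21.0, 24.0), 90.0) [540.96 298.49 184.  ]
tool shift [ 0.21 -1.55 59.16]
```

Request:
{"method": "arm_command", "body": {
  "grip": [85, 85, 85, 85, 40, 10, 10, 10, 10, 10, 10, 10],
  "linear": [
    [0, -0.03, 0.6],
    [0, 0, 0.6],
    [0, 0, 0.66],
    [0, 0, 0],
    [0, 0, 0],
    [0, 0, 0],
    [0, 0, 0],
    [0, 0, 0],
    [0, 0, 0],
    [0, 0, 0],
    [0, 0, 0],
    [0, 0, 0]
  ],
  "twist": [0, 0, 0, 0, 0, 0, 0, 0, 0, 0, 0, 0],
  "grip_force": 50
}}

```text
clock: 7.45
position: [540.7, 298.9, 169.0]
ee_rot: [-3.113, 0.417, -0.002]
ft_force: [-1.1, 0.2, 5.7]
width: 16.5
gripper_force: 51.4
```

Run:
```python
from h import *
np.set_printoptions(precision=2,suppress=True)
s,sd,w=settle(6);print(s,readout.sense()['width'],readout.sense()['gripper_force'])
```

```text
{'position': array([540.73, 298.92, 168.98]), 'ee_rot': array([-3.11,  0.42, -0.  ]), 'f': array([ 0.12, -0.22,  5.63]), 'clock': 7.7} 16.811053577085815 51.40144407749176
```

Request:
{"method": "arm_command", "body": {
  "grip": [10, 10, 10, 10, 10, 10],
  "linear": [
    [0, 0, -0.4],
    [0, 0, -0.6],
    [0, 0, -0.8],
    [0, 0, -0.8],
    [0, 0, -0.4],
    [0, 0, 0]
  ],
  "twist": [0, 0, 0, 0, 0, 0]
}}

```text
clock: 8.5
position: [540.6, 299.0, 289.2]
ee_rot: [-3.113, 0.417, -0.003]
ft_force: [-0.4, 0.1, -2.0]
width: 16.5
gripper_force: 50.6
```

Request:
{"method": "arm_command", "body": {
  "grip": [10, 10, 10, 10, 10, 10, 10, 10, 10, 10],
  "linear": [
    [0.24, 0.9, 0],
    [0.24, 0.9, 0],
    [0.24, 0.9, 0],
    [0.24, 0.9, 0],
    [0.24, 0.9, 0],
    [0.24, 0.9, 0],
    [0.24, 0.9, 0],
    [0.25, 0.88, 0],
    [0, 0, 0],
    [0, 0, 0]
  ],
  "twist": [0, 0, 0, 0, 0, 0, 0, 0, 0, 0]
}}

```text
clock: 9.75
position: [538.5, 1.8, 286.8]
ee_rot: [-3.113, 0.418, 0.004]
ft_force: [-0.0, 0.1, -1.6]
width: 16.6
gripper_force: 50.5
```

Run:
```python
from h import *
np.set_printoptions(precision=2,suppress=True)
s,sd,w=settle(8)
M=R.from_rotvec(s['ee_rot']).as_matrix()
print(s,readout.sense()['width'],M)
print('shift',M.T@(np.array([539.3,1.5,0])-s['position']))
t=vision.camera('top');a=vision.camera('scene')
print([(d['centre'],d['conf'],at_z('wrist',d['centre'],110,s)) for d in spotter.mark_of('wrist','well_mouth')])
def c(i,x,y,wd): return cv2.resize(i[y-wd:y+wd,x-wd:x+wd],(400,400),interpolation=cv2.INTER_CUBIC)
save(np.hstack([c(a,340,200,50),c(w,320,200,75)]),'crop3.png')
```

```text
{'position': array([538.82,   2.23, 287.63]), 'ee_rot': array([-3.11,  0.42,  0.  ]), 'f': array([-0.14,  0.18, -1.57]), 'clock': 10.1} 16.74870162128385 [[ 0.96 -0.26 -0.  ]
 [-0.26 -0.96  0.  ]
 [-0.   -0.   -1.  ]]
shift [  0.94   0.65 287.63]
[([320.3, 180.1], 0.93, array([540.3 ,   3.83, 110.  ]))]
```

View pics/crop3.png

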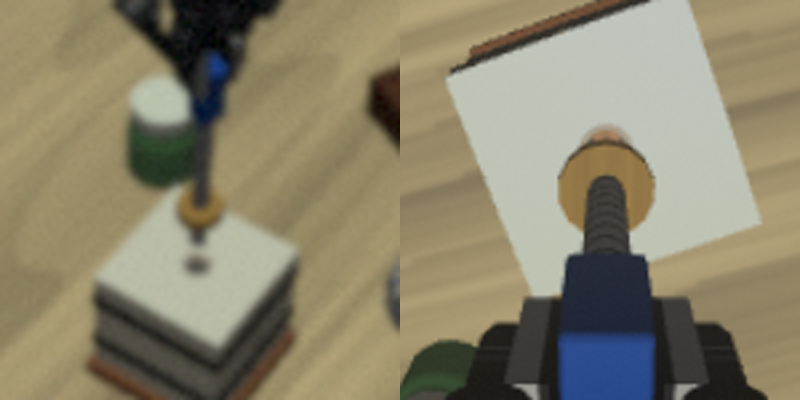

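The well shows behind the collar at about (606,135) in the right panel, in line with the shaft column (606), so alignment looks good. Lowering into the mouth.

Request:
{"method": "arm_command", "body": {
  "grip": [10, 10, 10, 10, 10],
  "linear": [
    [0.01, 0, 0.3],
    [0, 0, 0.2],
    [0, 0, 0.2],
    [0, 0, 0.2],
    [0, 0, 0]
  ],
  "twist": [0, 0, 0, 0, 0]
}}

```text
clock: 10.92
position: [539.0, 1.4, 251.2]
ee_rot: [-3.114, 0.417, 0.003]
ft_force: [-0.0, -0.6, -0.5]
width: 16.6
gripper_force: 50.5
```

Run:
```python
from h import *
np.set_printoptions(precision=2,suppress=True)
s,sd,w=settle(4);a=vision.camera('scene');print(s)
def c(i,x,y,wd): return cv2.resize(i[y-wd:y+wd,x-wd:x+wd],(400,400),interpolation=cv2.INTER_CUBIC)
save(np.hstack([c(a,340,200,50),c(w,320,200,75)]),'crop4.png')
```

```text
{'position': array([539.37,   1.3 , 251.89]), 'ee_rot': array([-3.11,  0.42,  0.  ]), 'f': array([ 0.24,  0.01, -0.96]), 'clock': 11.075}
```

View pics/crop4.png

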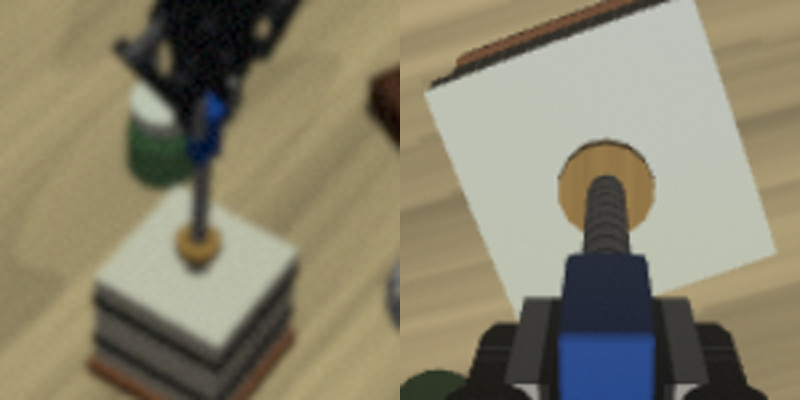

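The tip is inside the mouth and the lateral force is near zero. Continuing to about 43 mm depth, which is above the shallowest possible floor.

Request:
{"method": "arm_command", "body": {
  "grip": [10, 10, 10, 10, 10, 10, 10],
  "linear": [
    [0, 0, 0.15],
    [0, 0, 0.15],
    [0, 0, 0.1],
    [0, 0, 0.1],
    [0, 0, 0.1],
    [0, 0, 0.1],
    [0, 0, 0.05]
  ],
  "twist": [0, 0, 0, 0, 0, 0, 0]
}}

```text
clock: 12.05
position: [539.4, 1.3, 222.0]
ee_rot: [3.114, -0.417, 0.0]
ft_force: [-0.6, 0.4, 1.6]
width: 16.8
gripper_force: 50.9
```

Run:
```python
from h import *
np.set_printoptions(precision=2,suppress=True)
s,sd,w=settle(6);print(s['clock'],s['position'],s['f'])
```

```text
12.3 [539.38   1.32 221.79] [-0.33  0.18 -0.64]
```

Request:
{"method": "arm_command", "body": {
  "grip": [10, 10],
  "linear": [
    [0, 0, 0.025],
    [0, 0, 0.025]
  ],
  "twist": [0, 0]
}}

```text
clock: 12.6
position: [539.7, 1.3, 220.5]
ee_rot: [3.114, -0.417, 0.001]
ft_force: [-1.2, -0.1, 1.6]
width: 16.9
gripper_force: 50.9
```

Request:
{"method": "arm_command", "body": {
  "grip": [10, 10],
  "linear": [
    [0, 0, 0.03],
    [0, 0, 0.03]
  ],
  "twist": [0, 0]
}}

```text
clock: 12.85
position: [539.6, 1.3, 217.8]
ee_rot: [3.114, -0.417, 0.001]
ft_force: [-0.5, -0.1, 1.3]
width: 16.7
gripper_force: 50.9
```

Request:
{"method": "arm_command", "body": {
  "grip": [10, 10],
  "linear": [
    [0, 0, 0.03],
    [0, 0, 0.03]
  ],
  "twist": [0, 0]
}}

```text
clock: 13.1
position: [539.6, 1.3, 215.3]
ee_rot: [-3.114, 0.417, -0.0]
ft_force: [0.2, 0.5, 3.3]
width: 16.5
gripper_force: 51.0
```

Request:
{"method": "arm_command", "body": {
  "grip": [10, 10],
  "linear": [
    [0, 0, 0.02],
    [0, 0, 0]
  ],
  "twist": [0, 0]
}}

```text
clock: 13.35
position: [539.6, 1.3, 214.8]
ee_rot: [3.114, -0.417, 0.001]
ft_force: [-0.2, 0.2, 4.0]
width: 16.3
gripper_force: 51.3
```

Run:
```python
from h import *
s,sd,w=settle(4);print(s['clock'],s['position'].round(2),s['f'].round(2))
```

```text
13.5 [539.61   1.28 214.77] [-0.45  0.29  4.39]
```

Request:
{"method": "arm_command", "body": {
  "grip": [10, 10],
  "linear": [
    [0, 0, 0.015],
    [0, 0, 0]
  ],
  "twist": [0, 0]
}}

```text
clock: 13.8
position: [539.7, 1.3, 214.3]
ee_rot: [3.114, -0.417, 0.001]
ft_force: [0.0, 0.8, 5.5]
width: 16.7
gripper_force: 51.5
```

Run:
```python
from h import *
s,sd,w=settle(4);print(s['clock'],s['position'].round(2),s['f'].round(2))
```

```text
13.95 [539.66   1.26 214.3 ] [-0.5   0.5   5.75]
```

Force climbed to 5.75 N measured, about 7.4 N of push on the rod, so it has bottomed. Releasing and lifting away.

Request:
{"method": "arm_command", "body": {
  "grip": [30, 50, 60, 60, 60, 60, 60, 60, 60, 60],
  "linear": [
    [0, 0, 0],
    [0, 0, 0],
    [0, 0, 0],
    [0, 0, 0],
    [0, 0, -0.3],
    [0, 0, -0.5],
    [0, 0, -0.6],
    [0, 0, -0.6],
    [0, 0, 0],
    [0, 0, 0]
  ],
  "twist": [0, 0, 0, 0, 0, 0, 0, 0, 0, 0]
}}

```text
clock: 15.25
position: [539.1, 1.4, 293.4]
ee_rot: [-3.114, 0.417, 0.001]
ft_force: [-0.1, 0.2, 0.2]
width: 60.4
gripper_force: 0.0
```

Run:
```python
from h import *
np.set_printoptions(precision=2,suppress=True)
s,sd,w=settle(4);a=vision.camera('scene');t=vision.camera('top');print(s,readout.sense()['width'])
P=[]
for c in ['scene','top','wrist']:
  for n in ['rod_top','marker_top']: print(c,n,[(d['centre'],round(d['conf'],2)) for d in spotter.mark_of(c,n)])
def c(i,x,y,wd): return cv2.resize(i[y-wd:y+wd,x-wd:x+wd],(400,400),interpolation=cv2.INTER_CUBIC)
save(np.hstack([c(a,340,200,50),c(w,320,200,75)]),'crop5.png')
```

```text
{'position': array([538.94,   1.4 , 292.94]), 'ee_rot': array([-3.11,  0.42,  0.  ]), 'f': array([-0.06,  0.05, -0.37]), 'clock': 15.4} 59.85557324546703
scene rod_top [([337.9, 188.4], 0.56)]
scene marker_top [([251.4, 276.0], 0.65), ([190.8, 230.3], 0.61)]
top rod_top [([402.3, 202.6], 0.68), ([318.1, 191.4], 0.39)]
top marker_top [([416.3, 196.2], 0.66), ([417.5, 270.1], 0.55)]
wrist rod_top [([316.5, 217.9], 0.66), ([147.4, 214.1], 0.18)]
wrist marker_top [([572.2, 291.5], 0.92), ([572.4, 145.5], 0.91)]
```

View pics/crop5.png

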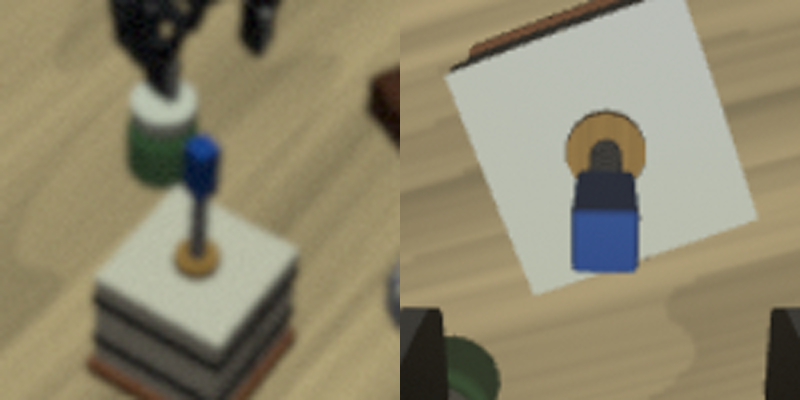

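The rod stands in the well with its collar on the rim: (197,258) in the left panel, (606,150) in the right. Now to the marker.

Request:
{"method": "arm_command", "body": {
  "grip": [60, 60, 60, 60, 60, 60, 60, 60, 60, 60, 60, 60],
  "linear": [
    [0, 0, 0],
    [0, 0, 0],
    [0, 0, 0],
    [-0.27, 0.9, 0],
    [-0.27, 0.9, 0],
    [-0.27, 0.9, 0],
    [-0.27, 0.9, 0],
    [-0.27, 0.9, 0],
    [-0.27, 0.9, 0],
    [-0.27, 0.9, 0],
    [-0.27, 0.9, 0],
    [0, 0, 0]
  ],
  "twist": [-0.1, -0.1, -0.1, 0, 0, 0, 0, 0, 0, 0, 0, 0]
}}

```text
clock: 17.35
position: [512.8, -300.9, 293.3]
ee_rot: [3.125, 0.316, -0.001]
ft_force: [0.6, 0.4, 0.5]
width: 59.8
gripper_force: 0.0
```

```bash
cat > mk.py <<'E'
from h import *
np.set_printoptions(precision=2,suppress=True)
s,sd,w=settle(6)
M=R.from_rotvec(s['ee_rot']).as_matrix()
print(s,np.degrees(np.arctan2(M[1,0],M[0,0])))
hsv=cv2.cvtColor(w,cv2.COLOR_RGB2HSV)
m=((hsv[...,0]<8)|(hsv[...,0]>172))&(hsv[...,1]>150)&(hsv[...,2]>50)
n,l,st,ce=cv2.connectedComponentsWithStats(m.astype(np.uint8))
for i in range(1,n):
  if st[i,4]>100: print(st[i],ce[i],at_z('wrist',ce[i],150,s),'tool',M.T@(at_z('wrist',ce[i],150,s)-s['position']))
print(spotter.mark_of('wrist','marker_top'))
E
cat > mk1.py <<'E'
from mk import *
save(cv2.resize(w[120:270,220:420],(800,600),interpolation=cv2.INTER_CUBIC),'crop6.png')
E
python3 mk1.py
```

```text
{'position': array([ 513.29, -298.42,  293.71]), 'ee_rot': array([-3.12, -0.32,  0.  ]), 'f': array([0.04, 0.58, 0.14]), 'clock': 17.6} 11.686284927772453
[315 168  19  32 432] [323.97 185.26] [ 516.79 -299.64  150.  ] tool [  3.2    1.96 143.71]
[{'centre': [323.9, 187.0], 'conf': 0.78}]
```

View pics/crop6.png

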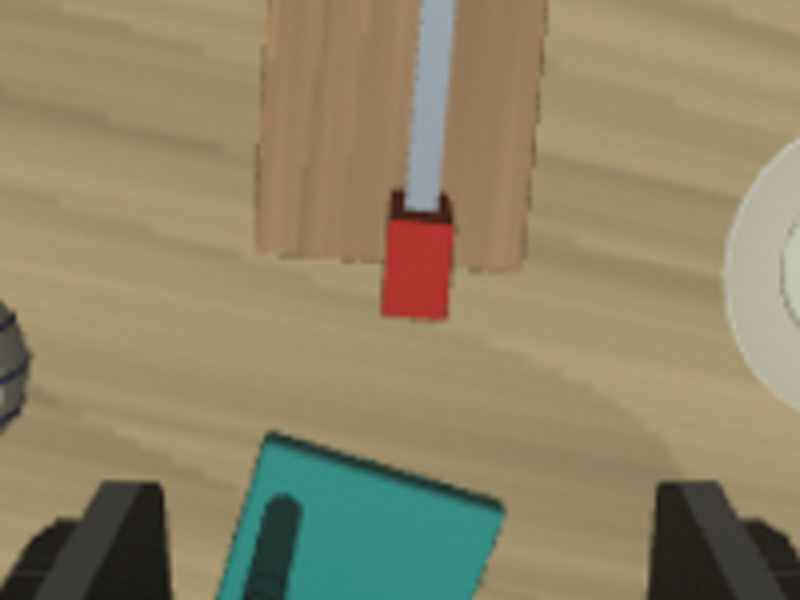

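Corners of the red top face in the crop: (387,221), (453,224), (447,319), (382,315), so its centre is at wrist pixel (324.4,187.5). It is turned about 3.3° from the tool. I'll align, then feel its top with closed fingertips to get its true height.

Request:
{"method": "arm_command", "body": {
  "grip": [30, 0, 0, 0, 0, 0, 0, 0, 0, 0],
  "linear": [
    [0.025, 0.06, 0],
    [0, 0, 0],
    [0, 0, 0],
    [0, 0, 0],
    [0, 0, 0.7],
    [0, 0, 0.7],
    [0, 0, 0.7],
    [0, 0, 0.65],
    [0, 0, 0],
    [0, 0, 0]
  ],
  "twist": [0, 0.037, 0, 0, 0, 0, 0, 0, 0, 0],
  "grip_force": 20
}}

```text
clock: 18.95
position: [515.4, -300.8, 185.0]
ee_rot: [3.132, 0.231, 0.002]
ft_force: [-1.1, -1.0, 0.1]
width: 0.1
gripper_force: 0.0
```

```bash
python3 mk.py
```

```text
{'position': array([ 515.48, -300.9 ,  185.28]), 'ee_rot': array([3.13, 0.23, 0.  ]), 'f': array([-0.11, -0.3 ,  0.55]), 'clock': 19.2} 8.412324154208395
[306 194  26  52 903] [318.6  219.73] [ 521.29 -298.02  150.  ] tool [ 6.12 -2.06 35.29]
[{'centre': [320.4, 227.4], 'conf': 0.9}]
```

Request:
{"method": "arm_command", "body": {
  "grip": [0, 0, 0, 0],
  "linear": [
    [0, 0, 0.075],
    [0, 0, 0.075],
    [0, 0, 0.025],
    [0, 0, 0]
  ],
  "twist": [0, 0, 0, 0]
}}

```text
clock: 19.8
position: [514.8, -300.3, 176.7]
ee_rot: [-3.133, -0.23, 0.001]
ft_force: [-0.1, 0.6, -0.2]
width: -0.2
gripper_force: 0.0
```

Request:
{"method": "arm_command", "body": {
  "grip": [0, 0],
  "linear": [
    [0, 0, 0.025],
    [0, 0, 0]
  ],
  "twist": [0, 0]
}}

```text
clock: 20.05
position: [514.9, -300.4, 175.9]
ee_rot: [-3.133, -0.23, 0.0]
ft_force: [-0.9, -0.9, -0.1]
width: 0.2
gripper_force: 0.0
```

Request:
{"method": "arm_command", "body": {
  "grip": [0, 0],
  "linear": [
    [0, 0, 0.025],
    [0, 0, 0]
  ],
  "twist": [0, 0]
}}

```text
clock: 20.3
position: [514.8, -300.4, 174.8]
ee_rot: [-3.133, -0.23, 0.0]
ft_force: [-0.6, 0.0, -0.2]
width: -0.1
gripper_force: 0.0
```

Request:
{"method": "arm_command", "body": {
  "grip": [0, 0],
  "linear": [
    [0, 0, 0.02],
    [0, 0, 0]
  ],
  "twist": [0, 0]
}}

```text
clock: 20.55
position: [514.8, -300.4, 174.0]
ee_rot: [-3.133, -0.23, 0.0]
ft_force: [-0.2, -0.4, -0.1]
width: 0.2
gripper_force: 0.0
```

Request:
{"method": "arm_command", "body": {
  "grip": [0, 0],
  "linear": [
    [0, 0, 0.02],
    [0, 0, 0]
  ],
  "twist": [0, 0]
}}

```text
clock: 20.8
position: [514.8, -300.4, 173.2]
ee_rot: [-3.133, -0.23, 0.0]
ft_force: [-0.1, -0.1, -0.2]
width: 0.0
gripper_force: 0.0
```

```bash
python3 mk.py
```

```text
{'position': array([ 514.86, -300.4 ,  173.29]), 'ee_rot': array([-3.13, -0.23,  0.  ]), 'f': array([-0.16, -0.24,  0.1 ]), 'clock': 21.05} 8.39930808927218
[306 198  28  49 842] [319.02 221.73] [ 523.58 -297.4   150.  ] tool [ 9.06 -1.69 23.29]
[{'centre': [320.5, 235.1], 'conf': 0.73}]
```

Request:
{"method": "arm_command", "body": {
  "grip": [0, 0],
  "linear": [
    [0, 0, 0.025],
    [0, 0, 0]
  ],
  "twist": [0, 0]
}}

```text
clock: 21.4
position: [514.8, -300.3, 172.2]
ee_rot: [-3.133, -0.23, 0.0]
ft_force: [0.1, -0.0, 0.5]
width: 0.0
gripper_force: 0.0
```

Request:
{"method": "arm_command", "body": {
  "grip": [0, 0],
  "linear": [
    [0, 0, 0.025],
    [0, 0, 0]
  ],
  "twist": [0, 0]
}}

```text
clock: 21.65
position: [514.8, -300.3, 171.2]
ee_rot: [-3.133, -0.23, 0.0]
ft_force: [-0.3, -0.2, -0.3]
width: -0.2
gripper_force: 0.0
```

```bash
cat > mk2.py <<'E'
from mk import *
# edges of the red blob in every wrist row band, and finger brightness just below it
i=1+np.argmax(st[1:,4]);x,y,wd,h,_=st[i];print('blob',x,y,wd,h)
for r in range(y,y+h,4): c=np.where(l[r]==i)[0];print(r,c.min(),c.max())
print(w[y+h-6:y+h+14:2,320].tolist())
E
python3 mk2.py
```

```text
{'position': array([ 514.86, -300.38,  171.28]), 'ee_rot': array([-3.13, -0.23,  0.  ]), 'f': array([ 0.04,  0.31, -0.02]), 'clock': 21.9} 8.40053028184912
[306 198  28  49 815] [319.13 222.26] [ 523.98 -297.41  150.  ] tool [ 9.45 -1.61 21.28]
[{'centre': [321.5, 237.1], 'conf': 0.85}]
blob 306 198 28 49
198 311 311
202 310 331
206 308 331
210 308 331
214 307 332
218 306 333
222 306 333
226 306 333
230 306 332
234 306 332
238 306 308
242 306 307
246 306 306
[[33, 28, 21], [33, 29, 22], [33, 28, 21], [32, 28, 22], [32, 28, 21], [31, 27, 21], [31, 26, 20], [30, 25, 20], [31, 26, 23], [29, 25, 20]]
```

Request:
{"method": "arm_command", "body": {
  "grip": [0, 0],
  "linear": [
    [0, 0, 0.025],
    [0, 0, 0]
  ],
  "twist": [0, 0]
}}

```text
clock: 22.25
position: [514.8, -300.3, 170.2]
ee_rot: [-3.133, -0.23, 0.0]
ft_force: [0.3, 0.3, -0.7]
width: -0.4
gripper_force: 0.0
```

Request:
{"method": "arm_command", "body": {
  "grip": [0, 0],
  "linear": [
    [0, 0, 0.025],
    [0, 0, 0]
  ],
  "twist": [0, 0]
}}

```text
clock: 22.5
position: [514.8, -300.4, 169.2]
ee_rot: [-3.133, -0.23, 0.0]
ft_force: [-1.1, 0.0, 0.1]
width: 0.0
gripper_force: 0.0
```

```bash
cat >> h.py <<'E'
def proj_tool(p):
    m=vision.camera_model('wrist');K=np.array(m['K']);q=(np.linalg.inv(np.array(m['hand_eye']))@np.r_[p,1])[:3]*[1,-1,-1]
    t=np.arctan2(np.hypot(q[0],q[1]),q[2]);u=q[:2]/max(np.hypot(q[0],q[1]),1e-9)*t
    return np.round([K[0,0]*u[0]+K[0,2],K[1,1]*u[1]+K[1,2]],1)
E
python3 - <<'E'
from mk2 import *
for p in [(0,0,25),(11,0,25),(11,0,12),(-11,0,25),(11,0,0),(0,0,0)]: print(p,proj_tool(p))
for x in (-12,12):
  for z in (17,19,21,25): print('tab',x,z,proj_tool((x,-8,z)),proj_tool((x,8,z)))
E
```

```text
{'position': array([ 514.86, -300.39,  169.28]), 'ee_rot': array([-3.13, -0.23,  0.  ]), 'f': array([-0.46, -0.03,  0.21]), 'clock': 22.75} 8.399950104175282
[306 199  28  48 803] [319.13 222.58] [ 524.49 -297.36  150.  ] tool [ 9.98 -1.59 19.28]
[{'centre': [318.7, 238.7], 'conf': 0.94}]
blob 306 199 28 48
199 310 311
203 309 331
207 308 331
211 307 331
215 307 332
219 306 333
223 306 333
227 306 333
231 306 333
235 306 332
239 306 308
243 306 307
[[35, 30, 22], [34, 28, 22], [33, 29, 21], [33, 27, 21], [32, 28, 21], [32, 27, 20], [31, 28, 21], [31, 27, 21], [29, 26, 20], [30, 25, 20]]
(0, 0, 25) [322.  235.3]
(11, 0, 25) [322.  217.6]
(11, 0, 12) [322.  225.3]
(-11, 0, 25) [322.  252.3]
(11, 0, 0) [322.  233.6]
(0, 0, 0) [322.  253.6]
tab -12 17 [308.1 259.7] [335.9 259.7]
tab -12 19 [308.3 258.2] [335.8 258.2]
tab -12 21 [308.4 256.7] [335.6 256.7]
tab -12 25 [308.7 253.8] [335.4 253.8]
tab 12 17 [307.4 220.5] [336.6 220.5]
tab 12 19 [307.6 219.3] [336.4 219.3]
tab 12 21 [307.7 218.1] [336.3 218.1]
tab 12 25 [308.  215.9] [335.9 215.9]
```

Request:
{"method": "arm_command", "body": {
  "grip": [0, 0],
  "linear": [
    [0, 0, 0.025],
    [0, 0, 0]
  ],
  "twist": [0, 0]
}}

```text
clock: 23.1
position: [514.8, -300.4, 168.2]
ee_rot: [-3.133, -0.23, 0.0]
ft_force: [-1.2, 0.1, 0.3]
width: -0.2
gripper_force: 0.0
```

Request:
{"method": "arm_command", "body": {
  "grip": [0, 0],
  "linear": [
    [0, 0, 0.025],
    [0, 0, 0]
  ],
  "twist": [0, 0]
}}

```text
clock: 23.35
position: [514.8, -300.4, 167.2]
ee_rot: [-3.133, -0.23, 0.0]
ft_force: [-0.3, -0.6, -0.1]
width: 0.3
gripper_force: 0.0
```

Run:
```python
from h import *
np.set_printoptions(precision=2,suppress=True)
s,sd,w=settle(3);print(s)
# brightness profile down the tab column, to find side/top edge and finger edge; and the column 307 / right side
print('col318 R',[(r,int(w[r,314:326,0].mean())) for r in range(190,262,2)])
print('col307 R',[(r,int(w[r,307,0]),int(w[r,307,1])) for r in range(230,262,2)])
a=vision.camera('scene')
hsv=cv2.cvtColor(a,cv2.COLOR_RGB2HSV);m=((hsv[...,0]<8)|(hsv[...,0]>172))&(hsv[...,1]>130)&(hsv[...,2]>60);m[:, :225]=0
n,l,st,ce=cv2.connectedComponentsWithStats(m.astype(np.uint8));print(st[1:],ce[1:])
a0=cv2.cvtColor(cv2.imread('pics/scene0.png'),cv2.COLOR_BGR2HSV);m=((a0[...,0]<8)|(a0[...,0]>172))&(a0[...,1]>130)&(a0[...,2]>60);m[:, :225]=0
n,l,st,ce=cv2.connectedComponentsWithStats(m.astype(np.uint8));print(st[1:],ce[1:])
m=vision.camera_model('scene')
for q in [(515,-300,150),(515,-300,105),(515,-300,130)]:
  c=(np.array(m['world_to_cam'])@np.r_[q,1])[:3];u=np.array(m['K'])@(c*[1,-1,-1]);print(q,u[:2]/u[2])
```

```text
{'position': array([ 514.85, -300.37,  167.25]), 'ee_rot': array([-3.13, -0.23,  0.  ]), 'f': array([-0.36, -0.15, -0.05]), 'clock': 23.45}
col318 R [(190, 150), (192, 150), (194, 150), (196, 149), (198, 149), (200, 149), (202, 149), (204, 149), (206, 149), (208, 149), (210, 149), (212, 71), (214, 65), (216, 65), (218, 65), (220, 127), (222, 169), (224, 168), (226, 168), (228, 167), (230, 167), (232, 167), (234, 167), (236, 137), (238, 45), (240, 45), (242, 45), (244, 44), (246, 43), (248, 43), (250, 42), (252, 42), (254, 40), (256, 40), (258, 40), (260, 39)]
col307 R [(230, 169, 48), (232, 168, 47), (234, 167, 46), (236, 167, 45), (238, 161, 47), (240, 158, 46), (242, 157, 47), (244, 156, 48), (246, 90, 45), (248, 43, 38), (250, 46, 43), (252, 52, 49), (254, 59, 56), (256, 59, 56), (258, 59, 56), (260, 58, 56)]
[[406  50   8   8  47]
 [391 168   1   1   1]
 [248 275  11  14  98]] [[409.09  53.64]
 [391.   168.  ]
 [252.79 280.48]]
[[406  50   8   8  48]
 [248 273  10  16 103]] [[409.21  53.58]
 [252.71 279.78]]
(515, -300, 150) [252.18 276.88]
(515, -300, 105) [253.91 286.63]
(515, -300, 130) [252.96 281.28]
```

The top front edge at wrist row 220 puts the tab's top at about 150 mm. The closed fingertips have not touched it, so I'll skip the touch and grasp the tab across its y faces.

Request:
{"method": "arm_command", "body": {
  "grip": [0, 60, 60, 60, 60, 60, 60, 60, 60],
  "linear": [
    [0, 0, -0.5],
    [0, -0.02, 0],
    [0, 0, 0],
    [0, 0, 0],
    [0, 0, 0.4],
    [0, 0, 0.4],
    [0, 0, 0.3],
    [0, 0, 0.18],
    [0, 0, 0]
  ],
  "twist": [0, 0, 0, 0, 0, 0, 0, 0, 0]
}}

```text
clock: 24.68
position: [514.5, -299.4, 135.3]
ee_rot: [-3.132, -0.23, 0.002]
ft_force: [0.1, 0.0, 0.5]
width: 60.0
gripper_force: 0.0
```

Request:
{"method": "arm_command", "body": {
  "grip": [40, 20, 5, 5, 5, 5, 5],
  "linear": [
    [0, 0, 0],
    [0, 0, 0],
    [0, 0, 0],
    [0, 0, 0],
    [0, 0, 0],
    [0, 0, 0],
    [0, 0, 0]
  ],
  "twist": [0, 0, 0, 0, 0, 0, 0],
  "grip_force": 40
}}

```text
clock: 25.55
position: [514.8, -298.9, 136.1]
ee_rot: [-3.132, -0.23, -0.0]
ft_force: [0.4, 5.1, 1.7]
width: 14.5
gripper_force: 42.8
```

Run:
```python
from h import *
np.set_printoptions(precision=2,suppress=True)
s,sd,w=settle(5);print(s,readout.sense()['width'],readout.sense()['gripper_force'])
print('R',[(r,int(w[r,316:326,0].mean())) for r in range(215,280,2)])
```

```text
{'position': array([ 514.85, -298.86,  136.09]), 'ee_rot': array([-3.13, -0.23, -0.  ]), 'f': array([0.18, 5.13, 2.2 ]), 'clock': 25.75} 14.637481728651254 42.82594621181488
R [(215, 151), (217, 151), (219, 151), (221, 152), (223, 151), (225, 151), (227, 152), (229, 148), (231, 77), (233, 65), (235, 65), (237, 65), (239, 64), (241, 65), (243, 151), (245, 169), (247, 168), (249, 168), (251, 168), (253, 168), (255, 168), (257, 167), (259, 168), (261, 167), (263, 167), (265, 167), (267, 167), (269, 166), (271, 166), (273, 166), (275, 166), (277, 166), (279, 165)]
```

Request:
{"method": "arm_command", "body": {
  "grip": [5, 5],
  "linear": [
    [0, -0.015, 0.015],
    [0, 0, 0]
  ],
  "twist": [0, 0]
}}

```text
clock: 26.05
position: [514.9, -298.8, 135.7]
ee_rot: [-3.133, -0.23, -0.001]
ft_force: [-0.1, 5.1, 3.3]
width: 14.8
gripper_force: 43.0
```

Run:
```python
from h import *
np.set_printoptions(precision=2,suppress=True)
s,sd,w=settle(3);print(s)
```

```text
{'position': array([ 514.87, -298.86,  135.74]), 'ee_rot': array([-3.13, -0.23, -0.  ]), 'f': array([0.44, 5.02, 3.7 ]), 'clock': 26.15}
```

Request:
{"method": "arm_command", "body": {
  "grip": [5, 5],
  "linear": [
    [0, 0, 0.015],
    [0, 0, 0]
  ],
  "twist": [0, 0]
}}

```text
clock: 26.45
position: [514.9, -298.9, 135.7]
ee_rot: [3.133, 0.23, 0.001]
ft_force: [-0.5, 5.9, 7.3]
width: 15.0
gripper_force: 43.5
```

Run:
```python
from h import *
np.set_printoptions(precision=2,suppress=True)
s,sd,w=settle(3);print(s)
```

```text
{'position': array([ 514.87, -298.86,  135.71]), 'ee_rot': array([3.13, 0.23, 0.  ]), 'f': array([-0.3 ,  5.81,  7.18]), 'clock': 26.55}
```

The force climbed to 7 N without motion, so the marker is at its lower stop: tab top at 150 mm with measured TCP z 135.7. The rod top, from the grasp and bottoming heights, is 230.0–230.4 mm, so I'll lift by about 80 mm.

Request:
{"method": "arm_command", "body": {
  "grip": [5, 5, 5, 5, 5, 5, 5, 5],
  "linear": [
    [0, 0, -0.2],
    [0, 0, -0.3],
    [0, 0, -0.4],
    [0, 0, -0.4],
    [0, 0, -0.4],
    [0, 0, -0.3],
    [0, 0, 0],
    [0, 0, 0]
  ],
  "twist": [0, 0, 0, 0, 0, 0, 0, 0]
}}

```text
clock: 27.6
position: [514.8, -298.9, 215.9]
ee_rot: [3.133, 0.23, 0.001]
ft_force: [1.8, 4.5, 2.0]
width: 14.3
gripper_force: 42.8
```

```bash
cat > chk.py <<'E'
from h import *
np.set_printoptions(precision=2,suppress=True)
s,sd,w=settle(5);print(s,sd,readout.sense()['width'])
print('R',[(r,int(w[r,316:326,0].mean())) for r in range(225,265,2)])
E
python3 chk.py
```

```text
{'position': array([ 514.84, -298.86,  215.87]), 'ee_rot': array([3.13, 0.23, 0.  ]), 'f': array([1.89, 4.58, 1.89]), 'clock': 27.8} [0.01 0.01 0.04] 15.172194141690047
R [(225, 149), (227, 149), (229, 145), (231, 74), (233, 64), (235, 64), (237, 64), (239, 63), (241, 65), (243, 150), (245, 166), (247, 165), (249, 165), (251, 165), (253, 165), (255, 165), (257, 164), (259, 164), (261, 164), (263, 164)]
```

Request:
{"method": "arm_command", "body": {
  "grip": [25, 45, 60, 60, 60, 60, 60, 60, 60],
  "linear": [
    [0, 0, 0],
    [0, 0, 0],
    [0, 0, 0],
    [0, 0, 0],
    [0, 0, -0.4],
    [0, 0, -0.6],
    [0, 0, -0.6],
    [0, 0, -0.4],
    [0, 0, 0]
  ],
  "twist": [0, 0, 0, 0, 0, 0, 0, 0, 0]
}}

```text
clock: 28.98
position: [515.3, -299.5, 296.8]
ee_rot: [3.131, 0.23, 0.004]
ft_force: [-0.0, 0.5, -0.3]
width: 60.1
gripper_force: 0.0
```

Run:
```python
from h import *
np.set_printoptions(precision=2,suppress=True)
s,sd,w=settle(4);a=vision.camera('scene');t=vision.camera('top');print(s)
def c(i,x,y,wd): return cv2.resize(i[y-wd:y+wd,x-wd:x+wd],(400,400),interpolation=cv2.INTER_CUBIC)
save(np.hstack([c(a,300,235,75),c(w,320,200,75)]),'crop7.png')
def reds(i,cond):
  h=cv2.cvtColor(i,cv2.COLOR_RGB2HSV);m=cond(h).astype(np.uint8);n,l,st,ce=cv2.connectedComponentsWithStats(m);return [(st[k].tolist(),ce[k]) for k in range(1,n) if st[k,4]>15]
red=lambda h:((h[...,0]<8)|(h[...,0]>172))&(h[...,1]>130)&(h[...,2]>60)
blue=lambda h:(h[...,0]>100)&(h[...,0]<130)&(h[...,1]>120)&(h[...,2]>60)
for n,i in(('scene',a),('top',t),('wrist',w)): print(n,reds(i,red),reds(i,blue))
for cam in('scene','top'):
  m=vision.camera_model(cam)
  for nm,q in [('mark',(515,-299.5,230)),('mark-45',(515,-299.5,185)),('rod',(539.5,1.4,230)),('rod-45',(539.5,1.4,185))]:
    k=(np.array(m['world_to_cam'])@np.r_[q,1])[:3];u=np.array(m['K'])@(k*[1,-1,-1]);print(cam,nm,u[:2]/u[2])
```

```text
{'position': array([ 514.7 , -299.04,  295.14]), 'ee_rot': array([3.13, 0.23, 0.  ]), 'f': array([ 0.18, -0.42,  0.05]), 'clock': 29.125}
scene [([405, 50, 9, 8, 48], array([409.15,  53.6 ])), ([186, 229, 8, 15, 67], array([189.73, 234.42])), ([244, 255, 11, 17, 118], array([249.35, 261.72]))] [([399, 109, 6, 5, 26], array([401.5 , 110.88])), ([336, 185, 8, 7, 43], array([339.65, 187.58]))]
top [([416, 194, 7, 6, 30], array([418.57, 196.7 ])), ([76, 272, 11, 8, 67], array([ 81.06, 275.49])), ([535, 369, 72, 31, 946], array([559.78, 385.93]))] [([311, 186, 5, 7, 28], array([313.07, 189.07])), ([163, 227, 7, 6, 37], array([166.22, 229.68]))]
wrist [([312, 184, 22, 45, 838], array([322.38, 208.83]))] [([20, 133, 10, 21, 162], array([ 24.53, 142.85]))]
scene mark [249.02 257.95]
scene mark-45 [250.93 268.76]
scene rod [340.59 186.29]
scene rod-45 [339.89 197.83]
top mark [419.37 194.48]
top mark-45 [415.91 196.73]
top rod [313.04 187.7 ]
top rod-45 [313.45 190.19]
```

View pics/crop7.png

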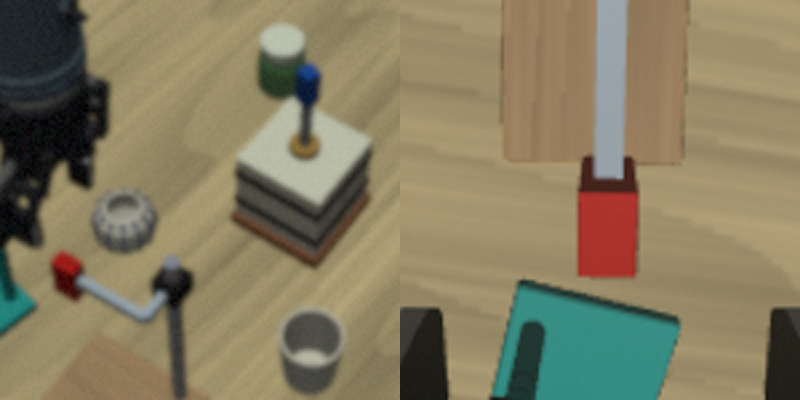

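The final view shows the rod standing in the mould with its collar on the rim, (305,145) in the left panel. The red marker is raised, (68,268) left and (608,233) right. The gripper is clear of both. Handing in.

```bash
python3 -c "
from station import robot
print(robot.close_job())"
```

```text
the job is handed in; nothing more can be done
None
```

The job is handed in at about 29 s: the rod stands bottomed in the mould's well with its collar at the rim (about 7.4 N peak push), and the red marker's top is set to about 230 mm, level with the rod's top to within roughly 1 mm by my estimate; no verdict came back.

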